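# Turn the opener board over for soldering and hang up the solder reels

### The job

Get the garage-door opener's circuit board ready for soldering from underneath: undo the quarter-turn lock knob of the rework frame, swing the board over towards the back of the bench until it comes up against its stop with the solder side up, and turn the knob tight again. Hang every solder reel stand that is on the bench on the rail by its hook and slide them along the rail so that the row is closed up against the stop collar. Move the frame by its rails and do not press on the board, and leave the other things on the bench where they are.

Things in the scene. Friction and masses are not known exactly. Their poses are not given: they have to be found in the camera images.
- frame_stand: fixed stand of the rework frame: dark steel base 150 x 330 x 12 mm, two aluminium uprights 140 mm high at y = -125 and +125 mm. Origin under the base's centre; y along the frame's long axis, x to the back of the bench (within 0.15 rad of the world's). Outside the +y upright a grey brake housing, top 144 mm up, carries the lock knob.
- board_frame (a joint): turn of the frame about its long axis, 115 mm above the bench (rad). 0 = level, component side up (starts within 0.3); grows as the rail nearest the robot goes up, over the top and down at the back; about 3.14 = level, solder side up, hard at the stop. Lower end -0.35. Lock undone: turns with about 2 N at the rail and stays where left; lock tight: slips only at about 10 N or more.
- grip_rail (a point): middle of the turning frame's long round rail that is nearest the robot at the start: free steel bar 12 mm thick along y, 80 mm from the long axis (a second one runs at the other edge). Its middle 100 mm is clear, 29 mm from the board's edge; clips, bars and uprights beyond. The bar can turn in the grip. Axes of the turning frame, equal to the stand's at angle 0.
- board: the circuit board clipped in the middle of the turning frame, 90 x 160 x 3 mm, parts up to 32 mm tall on the component side (its +z); origin in its middle, on the long axis
- lock_knob (a joint): angle of the lock knob (rad): 0 = fully loose, grows clockwise seen from above, 1.75 = its end. An eccentric inside presses on a brake drum from about 0.8 on; tight above 1.4, free below 0.5. Stays where left, takes up to about 0.5 N m. Starts tight, 1.5 to 1.7.
- lock_grip (a point): middle of the lock knob's black wing: an upright bar 46 mm long (x axis), 14 mm thick (y axis), 26 mm high, turning about the vertical; this point is 168 mm above the bench and 13 mm under the top of the wing, on the turning axis
- rail_stand: the bench rail: steel tube 16 mm thick along y, axis 170 mm above the bench, between posts at y = -190 and +190 mm (14 mm wide, ending 12 mm above the axis); flat steel feet, 8 mm. Origin on the bench under its middle; x to the back of the bench (within 0.15 rad of the world's).
- rail_mid (a point): middle of the rail's axis, 170 mm above the bench; axes those of rail_stand
- collar_face (a point): centre of the stop collar's face on the rail (dark ring 36 mm in diameter, 18 mm wide, towards the +y end); the hooks come up against this face, which looks to -y and lies 135 mm from the rail's middle. The posts and the collar are part of rail_stand.
- reel1: solder reel stand, 0.2 to 0.5 kg: bracket with a reel, 56 (x) x 58 (y) x 66 mm high, flat hook on top, over it a black carrying grip 20 x 20 mm from 128 to 160 mm up. Origin in the middle of its underside, z up. Starts upright on the bench in front of the rail, hook opening roughly to the back (within 0.6 rad). None if absent (or gripped).
- reel2: another solder reel stand, same as reel1
- reel3: another solder reel stand, same as reel1
- screwdriver: bystander: screwdriver lying between frame and rail, 170 mm
- brush: bystander: brush lying in front of the frame, 160 mm
- flux_bottle: bystander: white bottle behind the rail, 44 mm across, 95 mm high
- multimeter: bystander: black multimeter, 150 x 76 x 34 mm, at the back in the middle
- tip_tin: bystander: open steel tin, 68 mm across, 36 mm high
- wrench: bystander: spanner 150 mm long, lying behind the frame
- reel1_hook (a point): under the hook's crown, 119 mm above reel1's origin; axes of reel1. Hook: flat bar 22 mm wide (y), stem on the -x side, 26 mm wide inside, crown's underside 122 mm up with bevelled corners that centre it on the rail, lip at x = +13 to +18 mm down to 106 mm up. The rail goes in from +x at 66 to 106 mm up; hung, the origin is about 56 mm above the bench under the rail.
- reel2_hook (a point): the same point on reel2
- reel3_hook (a point): the same point on reel3
- reel4: another solder reel stand, same as reel1
- reel4_hook (a point): the same point on reel4

How it is judged (in metres and radians):
On the way, in this order (a step that is already met when the one before it is completed fails the run):
1. the lock knob is undone (value of joint lock_knob below 0.5 rad), for 0.2 s.
2. with the knob undone, the board is turned over, against its stop (value of joint lock_knob below 0.5 rad and value of joint board_frame above 3.04 rad), for 0.2 s.
3. the knob is tight again with the board against its stop (value of joint lock_knob above 1.4 rad and value of joint board_frame above 3.04 rad), for 0.2 s.
At the end, for the whole second after the job is handed in: Frame above 3.04 rad, knob above 1.4 rad. Every reel stand present hangs by its hook on the rail, between the collar and 210 mm short of it (hook point within 12 mm of the rail axis, tilt under 0.35 rad); one hook point within 22 mm of the collar face, each other within 70 mm of a neighbour (all of step 3 and z of reel1_hook in the frame of rail_mid between 0 and 0.012 m and x of reel1_hook in the frame of rail_mid between -0.012 and 0.012 m and angle between each of reel1, reel2, reel3, reel4's own z axis and vertical below 0.35 rad and y of reel1_hook in the frame of collar_face between -0.21 and 0 m and (y of reel1_hook in the frame of collar_face above -0.022 m or distance between reel1_hook and reel2_hook below 0.07 m or distance between reel1_hook and reel3_hook below 0.07 m or distance between reel1_hook and reel4_hook below 0.07 m) and z of reel2_hook in the frame of rail_mid between 0 and 0.012 m and x of reel2_hook in the frame of rail_mid between -0.012 and 0.012 m and y of reel2_hook in the frame of collar_face between -0.21 and 0 m and (y of reel2_hook in the frame of collar_face above -0.022 m or distance between reel2_hook and reel1_hook below 0.07 m or distance between reel2_hook and reel3_hook below 0.07 m or distance between reel2_hook and reel4_hook below 0.07 m) and z of reel3_hook in the frame of rail_mid between 0 and 0.012 m and x of reel3_hook in the frame of rail_mid between -0.012 and 0.012 m and y of reel3_hook in the frame of collar_face between -0.21 and 0 m and (y of reel3_hook in the frame of collar_face above -0.022 m or distance between reel3_hook and reel1_hook below 0.07 m or distance between reel3_hook and reel2_hook below 0.07 m or distance between reel3_hook and reel4_hook below 0.07 m) and z of reel4_hook in the frame of rail_mid between 0 and 0.012 m and x of reel4_hook in the frame of rail_mid between -0.012 and 0.012 m and y of reel4_hook in the frame of collar_face between -0.21 and 0 m and (y of reel4_hook in the frame of collar_face above -0.022 m or distance between reel4_hook and reel1_hook below 0.07 m or distance between reel4_hook and reel2_hook below 0.07 m or distance between reel4_hook and reel3_hook below 0.07 m) and y of any of reel1_hook, reel2_hook, reel3_hook, reel4_hook in the frame of collar_face above -0.022 m); the robot touches nothing.
It fails at once if one of the other things on the bench is moved by more than 30 mm (distance of any of screwdriver, brush, flux_bottle, multimeter, tip_tin, wrench from where it was at the start of the episode above 0.03 m).
It fails at once if the board or its parts are pressed by the fingers or the arm with more than 6 N (contact force between any of the fingers, the arm and board above 6 N).
Of reel1, reel2, reel3, reel4 only 2 to 4 are there at a start; the rules pass over those that are not, and their reading is None.
At some moment in a run one of reel1, reel2, reel3, reel4 may be knocked a few centimetres aside while the robot is not near it.
It also fails if it takes over 210 s, if anything falls off the work surface, if the arm or the gripper's body presses on something with over 40 N, if the wrist force passes 120 N, or if a joint passes its speed limit or range.

### The arm

A 6-joint arm with a two-finger parallel gripper is mounted at the origin on the work surface. World frame = base frame: x ahead of the robot, y to its left, z up, the work surface at z = 0. Lengths are in mm, angles in rad, forces in N, time in s.
With the tool pointing down it reaches from about 400 to 825 mm from the base axis. Payload 7 kg.
Tool frame: the origin (TCP) lies at the very end of the fingers, on their centre line; the grasp point (between the pads) lies 19 mm behind it; z points along the fingers, y is the line along which they close (so a half turn about z gives the same grasp; the last joint's range is limited). The gripper opens to 85 mm and grips with 20 to 120 N. Pads are 22 mm wide; open, the fingers measure 114 mm over their backs; the gripper's body (76 mm by 85 mm) begins 54 mm behind the grasp point. The pads swing forward as they close: fully open they stand 13 mm farther back than shut.
Start: joints at [-0.855, 0.359, 0.012, 0, -1.224, -0.288], TCP at [280.009, -614.158, 231.302] pointing down, gripper open.
Joint ranges: [-3.07, 3.07], [-1.43, 2.12], [-1.02, 1.25], [-3.03, 1.67], [-3.05, -0], [-3.03, 3.03]. Speed limits (rad/s): [2.39, 2.39, 3.01, 3.14, 3.14, 3.14].

### API

Orientations are given as a unit quaternion [x, y, z, w].
In Python, from plant import goto, movel, goto_joints, command_gripper, pause, solve_ik, get_state, read_camera, MotionError, finish_job, masks_of gives the robot as it stands. Calls block until the motion is done:
- goto(position, orientation): joint-space move of the TCP to a pose.
- movel(position, vel=150, frame=None, f_stop=None): straight line of the TCP; frame=None keeps the orientation; vel is the mean speed in mm/s. With f_stop (N) it stops when the force on the tool has changed by that much, and returns True; else False.
- goto_joints(angles): joint-space move.
- command_gripper(opening): opening from 0.0 (shut) to 1.0 (fully open); the grip force is fixed at half the most; returns when the fingers have stopped.
- pause(seconds).
- solve_ik(position, orientation): joint angles nearest the present ones, or None.
- get_state(): the state.
- read_camera(name): name is "side" or "top" or "wrist"; returns a dict with "image" (480x640x3 uint8, blue, green, red), "z_map" (480x640 float32, mm along the optical axis (not along the pixel's ray), 0 where there is no reading), "fx", "fy", "cx", "cy" (pixels), "k1" (the pictures are not rectified: a ray, as slopes to the right and down, at radius r is drawn at 1 + k1 r^2 times it, then the intrinsics apply), "R" (3x3) and "t" (3): a world point X has camera coordinates R X + t; the wrist camera has in their place "T_tool_cam" (4x4, takes a point from camera to tool coordinates, whose origin is the TCP and whose axes are the flange's). Camera axes: x right, y down, z forward; pixel columns grow to the right and rows downward; lengths in mm; the calibration is good to about 2 mm. A picture is of the moment at which its call begins: read the wrist's pose just before it.
A pose or a line that the arm cannot do raises MotionError and nothing moves.
- finish_job(): hands the job in; it is judged then, once.
Trained networks look in the newest picture that a camera, given by its name, has taken for a name from the list of things; names that differ only in an ending like _2 or _b are one class to them, and where a whole thing is asked for, a point or a joint stands for the part that bears it (a point fixed in the world has none). Each returns a list of dicts, best first, with "confidence" (0 to 1); they miss things now and then, are a little off and sometimes report something else, mostly with a low value. They report only what shows in the picture. A call takes as long as a camera call.
- masks_of(thing, camera): "pixels" (480x640 bool, what is visible of it) and "box" ([left, top, width, height] in pixels, round what is visible of it).
The state is a dict: "time": time; "joint_pos": joint angles; "joint_velocities": joint speeds; "tau": joint torques, N m; "ee_pos": TCP position; "eef_rot": TCP orientation; "ft_force": force on the tool from outside, world axes, zero at the start; "torque": the same for the moment, N m; "opening": opening from 0.0 (shut) to 1.0 (fully open); "grasp_force": force on a finger pad.
Only numpy, scipy, OpenCV 4.12 (cv2) and the standard library are available. Lean on these libraries where they do the work, as an engineer would, in place of code of your own. Each camera call takes 0.05 s, during which the arm holds its last target. There are 200 camera calls.

## Working session

There is one attempt and no reset: what is moved stays moved. The work goes in short steps, each a Python script; the robot and the scene stay as the last script left them, time stands still between calls to the robot, and variables do not carry over. Pictures are saved under pics/ and viewed, at most 14 in all, crops included, and the job is handed in when it is done.

```bash
ls; mkdir -p pics; cat > h.py <<'E'
import numpy as np, cv2
from plant import *
from scipy.spatial.transform import Rotation as Ro
def pts(cam, us, vs, zs, st=None):
    u=(np.asarray(us,float)-cam['cx'])/cam['fx']; v=(np.asarray(vs,float)-cam['cy'])/cam['fy']
    x,y=u.copy(),v.copy()
    for _ in range(10):
        s=1+cam['k1']*(x*x+y*y); x=u/s; y=v/s
    P=np.stack([x*zs,y*zs,zs*np.ones_like(x)],-1)
    if 'R' in cam: return (P-np.asarray(cam['t']))@np.asarray(cam['R'])
    T=np.asarray(cam['T_tool_cam']); P=P@T[:3,:3].T+T[:3,3]
    return Ro.from_quat(st['eef_rot']).apply(P)+np.asarray(st['ee_pos'])
def cloud(cam, mask=None, st=None):
    z=cam['z_map']; m=z>0
    if mask is not None: m=m&mask
    v,u=np.nonzero(m); return pts(cam,u,v,z[v,u].astype(float),st)
def down(a):
    "tool pointing down; tool y (closing line) at angle a from world y"
    R=np.array([[np.cos(a),-np.sin(a),0],[np.sin(a),np.cos(a),0],[0,0,1]])@np.array([[-1,0,0],[0,1,0],[0,0,-1.]])
    return Ro.from_matrix(R).as_quat()
E
python3 - <<'E'
from h import *
st=get_state(); print(st)
print(Ro.from_quat(st['eef_rot']).as_matrix().round(2))
for n in ['top','side']:
    c=read_camera(n); cv2.imwrite(f'pics/{n}0.png',c['image']); np.save(f'{n}0.npy',c,allow_pickle=True)
    print(n,c['fx'],c['k1'],(-np.array(c['R']).T@c['t']).round())
    for t in ['frame_stand','board','grip_rail','lock_knob','rail_stand','reel1','screwdriver','brush','flux_bottle','multimeter','tip_tin','wrench']:
        for r in masks_of(t,n):
            P=cloud(c,r['pixels']); 
            if len(P): print(t,round(r['confidence'],2),r['box'],np.median(P,0).round(),P.min(0).round(),P.max(0).round())
E
```

```text
pics
plant.py
{'time': 0.0, 'joint_pos': array([-8.54898126e-01,  3.59378243e-01,  1.10153420e-02, -3.40508687e-04,
       -1.22408044e+00, -2.88126692e-01]), 'joint_velocities': array([-0.0002867 ,  0.00189996,  0.0009717 , -0.00010345,  0.00104269,
       -0.00158891]), 'tau': array([ 2.81533612e-04, -5.83325279e+01,  2.93424350e+01,  6.93700120e+00,
       -5.95515448e-03,  6.04494417e-06]), 'ee_pos': array([ 279.79848087, -613.73208544,  230.35206188]), 'eef_rot': array([-2.12201965e-01,  9.77225472e-01,  7.98926614e-04, -2.55939408e-04]), 'ft_force': array([ 0.67139395,  0.30018178, -0.37761102]), 'torque': array([-0.06119728, -0.00086077,  0.0088341 ]), 'grasp_force': 0.0, 'opening': 1.002785575066871}
[[-0.91 -0.41 -0.  ]
 [-0.41  0.91  0.  ]
 [ 0.    0.   -1.  ]]
top 586.3939137996637 -0.16358858168364257 [ 495.    7. 1355.]
frame_stand 0.69 [341.9, 191.4, 148.7, 86.8] [ 575. -222.  117.] [ 485. -407.   -6.] [689. -63. 186.]
frame_stand 0.45 [167.4, 296.6, 37.3, 29.0] [427. 279.  65.] [386. 252.  -6.] [456. 315. 166.]
frame_stand 0.21 [122.8, 295.3, 40.9, 30.0] [434. 377.  66
[... 3034 characters left out ...]
1.  -1.] [546.   9.  31.]
screwdriver 0.19 [268.4, 197.9, 22.0, 38.3] [ 707. -158.    8.] [ 689. -249.   -3.] [733. -97.  15.]
brush 0.76 [364.2, 200.0, 23.2, 41.1] [ 441. -182.   19.] [ 418. -292.    1.] [ 469. -120.   28.]
flux_bottle 0.76 [235.8, 340.1, 22.2, 41.4] [665. 313.  59.] [647. 253.  -3.] [705. 325.  99.]
multimeter 0.68 [214.9, 234.0, 66.5, 45.8] [747.   9.  35.] [672. -86.  -3.] [832.  46.  47.]
tip_tin 0.65 [288.5, 171.9, 19.7, 22.4] [ 704. -325.   25.] [ 661. -347.   -1.] [ 724. -168.  121.]
tip_tin 0.43 [336.1, 382.3, 32.3, 67.0] [428. 396.  66.] [398. 338.  -3.] [461. 419. 163.]
wrench 0.83 [266.9, 196.3, 23.0, 40.2] [ 707. -158.    7.] [ 688. -249.   -3.] [732. -97.  15.]
```

```bash
python3 - <<'E'
import cv2
a=cv2.imread('pics/top0.png'); b=cv2.imread('pics/side0.png')
cv2.imwrite('pics/top0c.png',cv2.resize(a[120:340,80:500],(800,419),interpolation=cv2.INTER_CUBIC))
cv2.imwrite('pics/side0c.png',cv2.resize(b[130:460,200:420],(400,600),interpolation=cv2.INTER_CUBIC))
E
```

```text
(no output)
```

View pics/top0c.png

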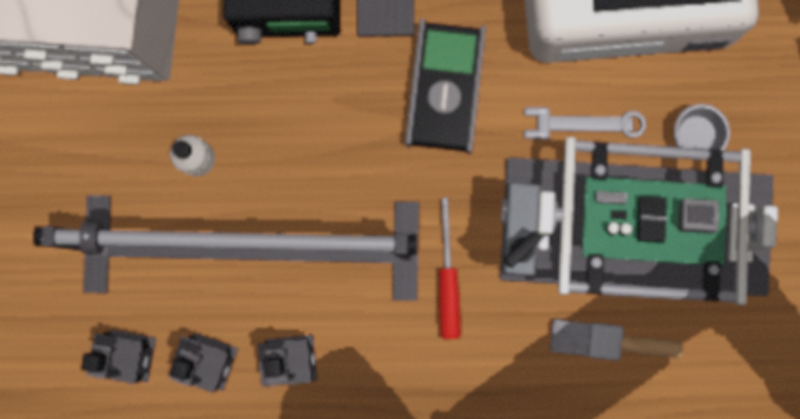

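View pics/side0c.png

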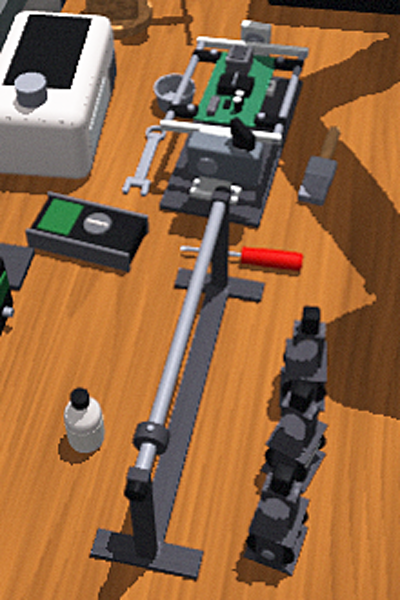

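The pictures show three reels in front of the rail, at x≈90–315, y≈360 in the top crop. The collar is at the left (+y) end at (88,237). The knob wing is at (522,250) and the board is component side up. Next I'll measure the poses.

```bash
cat >> h.py <<'E'
def sel(P,lo,hi): return P[np.all((P>lo)&(P<hi),1)]
def rect(P):
    (c,s,a)=cv2.minAreaRect(P[:,:2].astype(np.float32)); return np.round(c,1),np.round(s,1),round(a,1)
def axis(P):
    c=P.mean(0); u=np.linalg.svd(P-c,full_matrices=False)[2][0]; return c,u
E
python3 - <<'E'
from h import *
for n in ['top','side']:
    c=np.load(f'{n}0.npy',allow_pickle=True).item(); P=cloud(c); print(n)
    q=sel(P,[520,-115,163],[575,-50,195]); print(' wing',len(q),rect(q),q.mean(0).round(1),axis(q)[1].round(3),'top z',np.percentile(q[:,2],90).round(1))
    q=sel(P,[530,80,165],[600,380,182]); C,u=axis(q); print(' rail',len(q),C.round(1),u.round(3), 'yaw',np.arctan2(-u[0]/u[1],1).round(4))
    q=sel(P,[530,380,186],[600,440,200]); print(' collar?',len(q), q.mean(0).round(1),q.min(0).round(),q.max(0).round()) if len(q) else 0
    q=sel(P,[530,20,172],[600,470,200]); 
    h,_=np.histogram(q[:,1],np.arange(20,470,8)); 
    for a in range(20,470,8):
        s=q[(q[:,1]>=a)&(q[:,1]<a+8)]
        if len(s): print('  ',a,len(s),s[:,0].min().round(),s[:,0].max().round(),s[:,2].max().round(1),end=';')
    print()
    for x0 in ([470,515],[640,700]):
        q=sel(P,[x0[0],-290,70],[x0[1],-180,150]); 
        if len(q)>5: C,u=axis(q); print(' frame rail',len(q),C.round(1),u.round(3))
    for y in (180,279,377):
        q=sel(P,[380,y-40,145],[470,y+45,175]); print(' grip',len(q),rect(q),np.median(q,0).round(1))
        q=sel(P,[380,y-40,50],[470,y+45,80]); print(' body',len(q),rect(q),np.median(q,0).round(1))
E
```

```text
top
 wing 179 (array([548.4, -82.2]), array([24.3, 45.2]), 55.5) [547.7 -82.7 177.8] [-0.686  0.728  0.006] top z 182.7
 rail 1151 [560.7 231.6 176.3] [-0.034 -0.999  0.001] yaw -0.0339
 collar? 34 [565.4 387.2 188.2] [555. 380. 186.] [575. 425. 192.]
   28 33 544.0 564.0 184.0;   36 46 544.0 566.0 185.1;   44 47 544.0 566.0 188.6;   52 32 546.0 564.0 185.1;   60 30 548.0 562.0 181.2;   68 26 548.0 562.0 180.9;   76 30 548.0 562.0 182.4;   84 30 548.0 563.0 182.7;   92 30 548.0 563.0 183.0;   100 28 550.0 563.0 182.1;   108 27 551.0 565.0 181.2;   116 30 551.0 565.0 181.9;   124 31 551.0 565.0 182.0;   132 31 551.0 565.0 180.9;   140 30 551.0 565.0 183.5;   148 29 551.0 565.0 182.5;   156 28 551.0 565.0 182.9;   164 30 551.0 566.0 181.8;   172 29 551.0 565.0 180.9;   180 29 551.0 566.0 182.3;   188 27 552.0 566.0 180.9;   196 25 554.0 566.0 181.8;   204 26 554.0 568.0 181.2;   212 28 554.0 568.0 181.6;   220 30 554.0 568.0 181.1;   228 30 554.0 568.0 182.0;   236 30 554.0 568.0 182.2;   244 30 554.0 568.0 183.6;   252 30 554.0 569.0 181.1;   260 28 554.0 569.0 180.6;   268 29 554.0 5
[... 2892 characters left out ...]
578.0 185.4;   428 65 556.0 578.0 184.6;   436 65 557.0 578.0 183.6;   444 1 564.0 564.0 179.0;
 frame rail 134 [ 500.7 -240.1  127.1] [-0.053 -0.999 -0.011]
 frame rail 127 [ 659.2 -231.2  115.1] [0.038 0.999 0.017]
 grip 114 (array([423.5, 187.5]), array([19.7, 22. ]), 6.7) [422.9 191.6 159.6]
 body 500 (array([423.5, 187.7]), array([48.6, 61.3]), 6.2) [424.2 192.8  65.9]
 grip 135 (array([422.1, 289.2]), array([20.8, 19.5]), 67.8) [422.1 292.3 158.2]
 body 555 (array([422.2, 288.4]), array([59.1, 50.3]), 70.4) [425.  297.4  66.1]
 grip 149 (array([429.2, 386.9]), array([21. , 19.6]), 82.5) [429.3 390.1 159.4]
 body 637 (array([429.5, 386.6]), array([60.4, 49.7]), 79.2) [430.8 396.4  66. ]
```

```bash
cat >> h.py <<'E'
def turn(p,a0,a1,n):
    for a in np.linspace(a0,a1,n+1)[1:]: goto(p,down(a))
def wing():
    c=read_camera('top'); q=sel(cloud(c),[515,-120,172],[585,-48,195]); C,u=axis(q)
    return C.round(1),np.degrees(np.arctan2(u[1],u[0])).round(1)%180,len(q)
E
python3 - <<'E'
from h import *
p=np.array([549,-81.5,153.]); k=[]
for off in (0,np.pi,-np.pi):
    for a in (-.82,.58): k.append((off,a,solve_ik(p,down(a+off))))
for r in k: print(r[0],r[1],None if r[2] is None else np.round(r[2],2))
ok=[r for r in k[:2] if r[2] is not None]
if len(ok)<2: raise SystemExit('check')
a0=-.82
goto(p+[0,0,120],down(a0)); movel(p+[0,0,45]); command_gripper(.45); print(get_state()['ft_force'])
print(movel(p,vel=60,f_stop=10)); command_gripper(0); s=get_state(); print(s['opening'],s['grasp_force'],s['ft_force'],s['ee_pos'],s['torque'])
for a in np.linspace(a0,a0+1.42,15)[1:]:
    goto(p,down(a)); s=get_state(); print(round(a,2),s['torque'][2].round(2),s['ft_force'].round(1))
command_gripper(.45); movel(p+[0,0,60]); print(s['time'])
goto(p+[0,-60,180],down(a0)) ; print(wing(),get_state()['time'])
E
```

```text
0 -0.82 [ 0.21  0.23 -0.36  0.   -0.98 -2.6 ]
0 0.58 [ 0.21  0.23 -0.36  0.   -0.98 -1.2 ]
3.141592653589793 -0.82 [ 0.21  0.23 -0.36  0.   -0.98  0.55]
3.141592653589793 0.58 [ 0.21  0.23 -0.36  0.   -0.98  1.95]
-3.141592653589793 -0.82 [ 0.21  0.23 -0.36  0.   -0.98  0.55]
-3.141592653589793 0.58 [ 0.21  0.23 -0.36  0.   -0.98  1.95]
[0.25697306 0.09040755 0.32779157]
False
0.1506153850769589 59.17643487453461 [-0.90393547 -1.22845046  4.58751875] [548.96279112 -81.78294862 153.5496428 ] [-0.50917672  0.85218403 -0.00300407]
-0.72 0.2 [-2.  -0.9  5.8]
-0.62 0.2 [-2.5 -1.1  4.7]
-0.52 0.18 [-2.8 -0.7  5.3]
-0.41 0.1 [-2.1 -0.6  6.1]
-0.31 0.11 [-2.2  0.8  6.5]
-0.21 0.08 [-2.7 -0.   5.8]
-0.11 0.1 [-2.8  0.8  6.4]
-0.01 0.03 [-3.6  0.   6.8]
0.09 0.12 [-4.2 -0.   7. ]
0.19 0.05 [-3.1  1.2  5.9]
0.3 0.09 [-3.5  1.1  6.2]
0.4 0.1 [-3.4  1.7  6.5]
0.5 0.12 [-4.5  1.6  5.3]
0.6 0.11 [-4.   2.4  6.4]
9.3583h.py:25: RuntimeWarning: Mean of empty slice.
  c=P.mean(0); u=np.linalg.svd(P-c,full_matrices=False)[2][0]; return c,u
  ret = um.true_divide(
Traceback (most recent call last):
  File "h.py", line 29, in wing
    c=read_camera('top'); q=sel(cloud(c),[515,-120,172],[585,-48,195]); C,u=axis(q)
                                                                            ~~~~^^^
  File "h.py", line 25, in axis
    c=P.mean(0); u=np.linalg.svd(P-c,full_matrices=False)[2][0]; return c,u
                   ~~~~~~~~~~~~~~~~~~~~~~~~~~~~~~~~~~~~~~~~~^^^
IndexError: index 0 is out of bounds for axis 0 with size 0
```

```bash
cat >> h.py <<'E'
YF=-0.053; EX=np.array([np.cos(YF),np.sin(YF),0]); EY=np.array([-np.sin(YF),np.cos(YF),0]); EZ=np.array([0,0,1.])
CF=np.array([580,-235,115.]); SG=1
def fpose(th,dz=0,k=0.5,r=80):
    t=k*np.sin(2*th); d=np.sin(t)*EX-np.cos(t)*EZ; y=SG*(np.cos(t)*EX+np.sin(t)*EZ)
    R=np.stack([np.cross(y,d),y,d],1); b=CF+r*(-np.cos(th)*EX+np.sin(th)*EZ)
    return b+(19-dz)*d, Ro.from_matrix(R).as_quat()
E
python3 - <<'E'
from h import *
import h
for sg in (1,-1):
    h.SG=sg; print(sg)
    for th in np.linspace(0.07,3.2,8):
        q=solve_ik(*fpose(th)); print(round(th,2),None if q is None else np.round(q,2))
h.SG=1
q=solve_ik(*fpose(0.07,dz=130)); 
if q is None: h.SG=-1
goto(*fpose(0.07,dz=130))
try: print(wing())
except Exception as e: print(e)
s=get_state(); c=read_camera('wrist'); P=cloud(c,None,s); cv2.imwrite('pics/w1.png',c['image'])
for y0 in range(-285,-180,20):
    q=sel(P,[470,y0,90],[530,y0+20,145]); 
    if len(q)>5: print(y0,len(q),q[:,0].min().round(1),q[:,0].max().round(1),np.percentile(q[:,2],95).round(1),q[q[:,2]>np.percentile(q[:,2],80)].mean(0).round(1))
print(get_state()['joint_pos'].round(2))
E
```

```text
1
0.07 None
0.52 None
0.96 None
1.41 None
1.86 None
2.31 None
2.75 None
3.2 None
-1
0.07 [-0.08  0.24 -0.48 -0.   -0.77  0.03]
0.52 [-0.09  0.08 -0.67 -0.04 -0.39  0.06]
0.96 [-0.08  0.07 -0.63 -0.04 -0.41  0.06]
1.41 [-0.08  0.22 -0.32 -0.   -0.87  0.03]
1.86 [-0.07  0.51  0.08  0.   -1.41  0.02]
2.31 [-0.07  0.7   0.31  0.01 -1.68  0.01]
2.75 [-0.07  0.66  0.23  0.01 -1.48  0.01]
3.2 [-0.07  0.48 -0.14 -0.   -0.89  0.02]
(array([557.4, -77.2, 179.7]), np.float64(48.5), 79)
-285 602 491.1 503.6 127.0 [ 497.2 -275.5  126.7]
-265 541 492.6 504.8 126.9 [ 498.6 -255.5  126.7]
-245 521 494.3 506.7 126.9 [ 500.1 -234.9  126.8]
-225 479 495.2 507.8 126.8 [ 501.8 -216.4  126.6]
-205 447 496.9 510.1 127.0 [ 503.4 -195.1  126.8]
-185 974 498.6 530.0 127.0 [ 508.7 -171.2  126.8]
[-0.08  0.1  -0.33 -0.   -1.07  0.03]
```

View pics/w1.png

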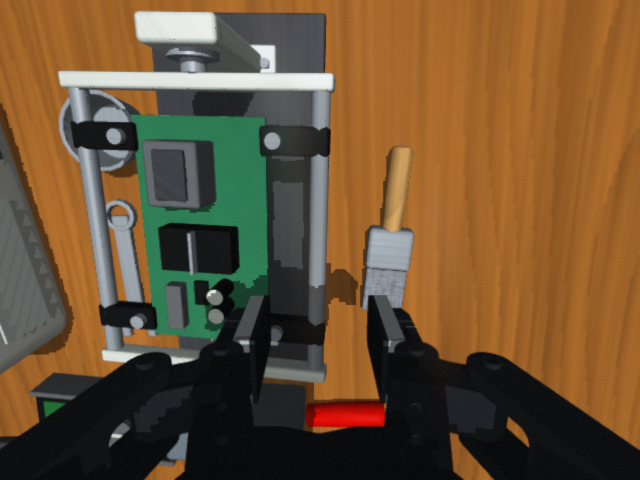

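The wrist picture shows the fingers over the near rail's clear middle, between the clips at (290,137) and (290,330), with the board to the left of it. Next I'll grip the rail and swing it.

```bash
sed -i 's/^CF=.*/CF=np.array([580,-235,115.]); SG=-1/; s/^YF=-0.053/YF=-0.062/' h.py
python3 - <<'E'
from h import *
command_gripper(.3); p,o=fpose(.073,dz=40); goto(p,o); p,_=fpose(.073)
print(movel(p,vel=80,f_stop=10),get_state()['ee_pos'].round(1))
command_gripper(0); s=get_state(); print(s['opening'],s['grasp_force'],s['ft_force'])
for i,th in enumerate(np.linspace(.073,2.95,36)[1:]):
    goto(*fpose(th)); s=get_state()
    if i%3==0 or i<4: print(round(th,2),s['ft_force'].round(1),s['torque'].round(1))
    if np.linalg.norm(s['ft_force'])>40: print('STOP',th); break
print(s['time'])
E
```

```text
False [ 502.2 -230.3  102.5]
0.11532170952977992 58.52243363857269 [1.03458218 0.52712606 2.14280301]
0.16 [ 3.7 -1.5 -2.8] [-0.3 -0.3 -0.1]
0.24 [ 3.1 -1.3 -3.5] [-0.3  0.4 -0.2]
0.32 [-0.  -0.5 -2.3] [-0.2  1.7 -0.2]
0.4 [-7.8 -0.9  1.8] [-0.1  3.8 -0.2]
0.65 [-24.6   2.1   8.9] [0.7 8.3 0. ]
0.9 [-26.8   4.9  25.1] [1.5 6.1 0.4]
1.14 [-5.9 -2.2 10.2] [-0.7  1.9 -0.5]
1.39 [-2.8 -3.7  9.9] [-1.2  1.4 -0.3]
1.63 [-0.4 -4.9  8. ] [-1.3  0.6  0. ]
1.88 [-0.3 -4.5  8. ] [-1.4  0.2  0.3]
2.13 [ 1.5 -3.7  8.4] [-1.5 -0.3  0.7]
2.37 [ 1.8 -6.6  4.2] [-1.8 -0.9  0.9]
2.62 [-0.3 -5.2  3.2] [-2.1 -0.2  0.8]
2.87 [-2.5 -6.6  2.1] [-2.2  0.4  0.5]
24.1833
```

```bash
python3 - <<'E'
from h import *
for th in (3.0,3.05,3.1,3.14,3.17,3.2,3.23,3.26):
    goto(*fpose(th)); s=get_state(); print(th,s['ft_force'].round(1),s['ee_pos'].round(1))
    if s['ft_force'][2]>22: break
pause(.3)
c=read_camera('side'); cv2.imwrite('pics/s2.png',cv2.resize(c['image'][130:330,220:440],(660,600),interpolation=cv2.INTER_CUBIC))
P=cloud(c)
q=sel(P,[485,-270,70],[518,-190,150]);print(len(q),np.median(q,0).round(1),np.percentile(q[:,2],90).round(1))
E
```

```text
3.0 [-0.2 -6.6 -0.1] [ 656.9 -241.2  107.9]
3.05 [ 0.1 -6.5 -1.1] [ 658.3 -241.4  103.6]
3.1 [-1.3 -6.9  3. ] [ 659.4 -241.5  100.3]
3.14 [-2.2 -7.4  3.3] [ 660.4 -241.5   97.2]
3.17 [-1.5 -6.2  2.5] [ 661.2 -241.4   94.6]
3.2 [-6.4 -4.7 15.1] [ 661.8 -241.5   94.5]
3.23 [-12.2  -0.1  28.2] [ 662.5 -241.6   94.4]
89 [ 500.6 -228.8  121.1] 124.2
```

View pics/s2.png

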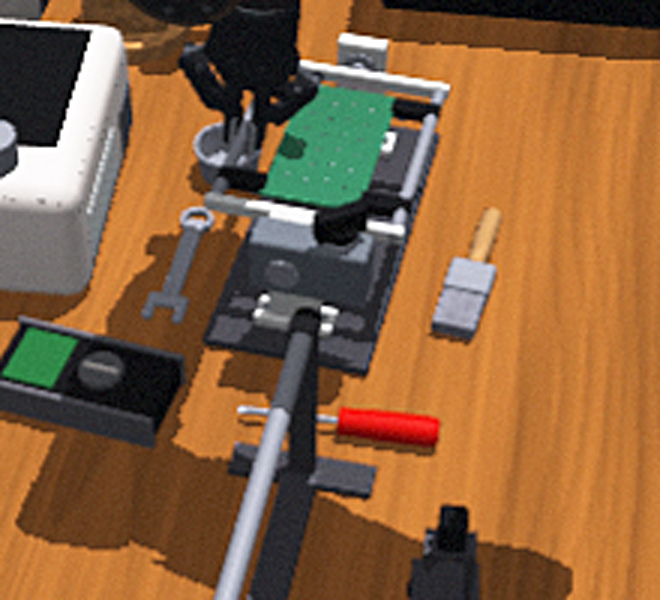

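The side picture shows the board solder side up (green underside at (340,130)), with the frame at its stop. Next I'll release it and tighten the knob.

```bash
python3 - <<'E'
from h import *
goto(*fpose(3.195)); command_gripper(.28); s=get_state(); print(s['ft_force'].round(1))
p,o=fpose(3.19,dz=150,k=0); movel(p,vel=150); 
goto([420,-235,330],down(.6-np.pi if False else .6))
c=read_camera('top'); P=cloud(c)
q=sel(P,[515,-120,168],[585,-48,195]); print('wing',len(q),rect(q),axis(q)[0].round(1),axis(q)[1].round(2))
for x0 in ([480,520],[640,680]):
    for y0 in (-275,-235,-195):
        q=sel(P,[x0[0],y0-12,80],[x0[1],y0+12,150])
        if len(q): print(x0,y0,len(q),np.median(q,0).round(1))
print(get_state()['time'],get_state()['joint_pos'].round(2))
E
```

```text
[-0.3 -0.1  0.2]
wing 162 (array([547. , -81.9]), array([45.4, 17.1]), 35.1) [547.7 -82.8 179.3] [-0.82 -0.57  0.01]
[480, 520] -275 65 [ 497.3 -275.4  120. ]
[480, 520] -235 62 [ 500.  -236.1  121. ]
[480, 520] -195 63 [ 502.9 -195.3  119.3]
[640, 680] -275 61 [ 655.4 -274.9  120.5]
[640, 680] -235 58 [ 660.  -233.6  120.3]
[640, 680] -195 63 [ 662.6 -194.7  120.2]
29.025 [-0.1  -0.02 -0.23 -0.   -1.36 -0.87]
```

```bash
python3 - <<'E'
from h import *
p=np.array([548.5,-82,153.]); a0=.6
goto(p+[0,0,100],down(a0)); print(get_state()['joint_pos'].round(2)); command_gripper(.45); print(movel(p,vel=80,f_stop=10)); command_gripper(0)
for a in np.linspace(a0,-.89,16)[1:]:
    goto(p,down(a)); s=get_state(); print(round(a,2),s['torque'][2].round(2),end='; ')
command_gripper(.45); movel(p+[0,0,90]); goto([420,150,330],down(-1.6))
c=read_camera('top'); P=cloud(c)
q=sel(P,[515,-120,168],[585,-48,195]); print('wing',len(q),rect(q),axis(q)[0].round(1),axis(q)[1].round(3))
for x0 in ([480,520],[640,680]):
    q=sel(P,[x0[0],-285,80],[x0[1],-185,150]); print(len(q),np.median(q,0).round(1))
print(get_state()['time'],get_state()['joint_pos'].round(2))
E
```

```text
[ 0.21  0.15 -0.22  0.   -1.2  -1.17]
False
0.5 -0.13; 0.4 -0.13; 0.3 -0.09; 0.2 -0.11; 0.1 -0.09; 0.0 -0.09; -0.1 -0.13; -0.19 -0.09; -0.29 -0.11; -0.39 -0.11; -0.49 -0.03; -0.59 -0.04; -0.69 -0.14; -0.79 -0.14; -0.89 -0.22; wing 158 (array([547.6, -82.8]), array([13.9, 45.4]), 38.8) [547.5 -82.6 180. ] [-0.633  0.773 -0.034]
264 [ 499.8 -235.2  120. ]
247 [ 660.  -231.7  120.1]
40.9667 [ 0.79 -0.09 -0.29 -0.   -1.36  2.32]
```

Knob is tight again and the frame is still level. Next come the reels, starting with the one nearest y=187.

```bash
cat >> h.py <<'E'
from scipy.cluster.hierarchy import fclusterdata
YR=-0.032; HP=np.pi/2
def railx(y): return 561+0.032*(y-232)
def bench_reels():
    P=sel(cloud(read_camera('top')),[330,-100,148],[520,520,175]); out=[]
    if len(P)<10: return out
    l=fclusterdata(P[:,:2],12,'distance')
    for i in set(l):
        q=P[l==i]
        if len(q)<40: continue
        c,s,a=rect(q); yaw=(a+45)%90-45; out.append((c,s,np.radians(yaw).round(3),len(q)))
    return sorted(out,key=lambda r:r[0][1])
def hang(i,yin,ygoal):
    goto([400,-60,330],down(HP)); R=bench_reels(); print(R); c,s,yaw,_=R[i]
    assert 17<max(s)<26, s
    o=down(yaw+HP); p=np.array([c[0],c[1],134.])
    goto(p+[0,0,80],o); command_gripper(.6); print('down',movel(p,vel=120,f_stop=8)); command_gripper(0)
    s=get_state(); print('grip',s['opening'],s['grasp_force'])
    movel(p+[0,0,40],vel=100); movel(p+[0,0,84],vel=100); print('w',(get_state()['ft_force']-s['ft_force']).round(1))
    o=down(YR+HP); goto(np.array([c[0],c[1],218.]),o)
    if abs(yin-c[1])>20: movel([c[0],yin,218.],vel=150)
    x=railx(yin); print('in',movel([x,yin,218.],vel=100,f_stop=10))
    print('lower',movel([x,yin,188.],vel=40,f_stop=8),get_state()['ee_pos'].round(1),get_state()['ft_force'].round(1))
    z=get_state()['ee_pos'][2]
    print('slide',movel([railx(ygoal),ygoal,z],vel=40,f_stop=7),get_state()['ee_pos'].round(1),get_state()['ft_force'].round(1))
def letgo():
    p=get_state()['ee_pos']; command_gripper(.6); movel(np.array(p)+[0,0,80],vel=100); goto([400,-60,330],down(HP)); print(get_state()['time'])
E
python3 - <<'E'
from h import *
hang(0,190,363)
E
```

```text
[(array([423.9, 186.7]), array([20.3, 19.8]), np.float64(0.096), 102), (array([393.4, 319.2]), array([21.3, 20.5]), np.float64(-0.211), 112), (array([429.6, 385.9]), array([19.7, 20.5]), np.float64(-0.209), 99)]
down False
grip 0.22267686055509134 60.31894326210022
w [-1.7 -0.9 -9.1]
in False
lower True [560.  189.9 190.6] [ 1.5 -0.1  4.2]
slide True [560.  190.7 190.7] [-0.4 -0.2  3.5]
```

```bash
python3 - <<'E'
from h import *
s=get_state(); p=s['ee_pos']; movel([p[0],p[1],190.8],vel=20); print(get_state()['ft_force'].round(1))
for y in np.arange(215,372,15).tolist():
    y=min(y,366); r=movel([railx(y),y,190.8],vel=50,f_stop=12); s=get_state(); print(y,r,s['ee_pos'].round(1),s['ft_force'].round(1))
    if r: break
c=read_camera('side'); cv2.imwrite('pics/s3.png',cv2.resize(c['image'][190:450,220:420],(460,598),interpolation=cv2.INTER_CUBIC))
E
```

```text
[-0.2 -0.   1.5]
215 False [560.7 216.1 190.7] [ 3.2  1.3 -1.2]
230 False [561.1 230.5 190.8] [ 2.6  1.3 -0.9]
245 False [561.5 245.3 190.8] [3.  0.9 0.4]
260 False [562.  260.3 190.8] [ 4.7  0.6 -1.5]
275 False [562.5 275.2 190.9] [4.4 0.5 0.2]
290 False [563.  290.1 190.9] [ 4.6 -0.4  0.4]
305 False [563.5 305.  190.9] [ 4.2 -0.3  0.9]
320 False [564.  319.9 190.9] [ 4.8 -0.3  1. ]
335 False [564.4 334.9 190.9] [ 4.6 -0.4  0.7]
350 False [564.9 349.9 190.9] [ 6.2 -2.7 -0.7]
365 True [565.4 361.1 190.8] [ 0.4 -1.5  3.1]
```

View pics/s3.png

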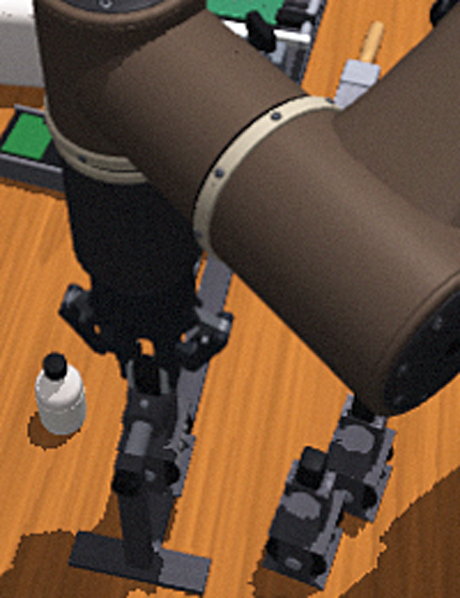

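The side picture shows the first reel hung and held against the collar, at (150,420), with two reels left on the bench. One of those two was knocked.

```bash
python3 - <<'E'
s=open('h.py').read()
s=s.replace("goto(np.array([c[0],c[1],218.]),o)","goto(np.array([c[0],c[1]-25,218.]),o)").replace("abs(yin-c[1])>20","abs(yin-c[1]+25)>3")
i=s.index("    z=get_state()['ee_pos'][2]"); j=s.index("def letgo")
s=s[:i]+"""    movel([x,yin,190.8],vel=20)
    for y in np.append(np.arange(yin+12,ygoal,12),ygoal):
        if movel([railx(y),y,190.8],vel=50,f_stop=12): break
    print('slid',y,get_state()['ee_pos'].round(1),get_state()['ft_force'].round(1))
"""+s[j:]
open('h.py','w').write(s)
E
python3 - <<'E'
from h import *
letgo()
hang(0,280,309)
E
```

```text
58.3417
[(array([392.7, 319.1]), array([20.7, 21.1]), np.float64(-0.192), 107), (array([429.8, 385.7]), array([19.9, 20.8]), np.float64(-0.204), 100)]
down False
grip 0.22164387948079778 59.95173633098602
w [-1.8 -1.4 -8. ]
in False
lower True [563.  279.9 190.7] [-0.2 -0.3  3.5]
slid 309 [563.6 308.2 190.9] [ 4.8 -4.1  0.4]
```

```bash
cat >> h.py <<'E'
def hung():
    for n in ('top','side'):
        P=sel(cloud(read_camera(n)),[520,20,203],[610,420,235])
        if len(P)<10: continue
        l=fclusterdata(P[:,:2],12,'distance')
        for i in set(l):
            q=P[l==i]
            if len(q)>30: print(n,rect(q),np.percentile(q[:,2],90).round(1),len(q))
E
python3 - <<'E'
from h import *
letgo(); hung(); print(bench_reels())
E
```

```text
69.8833
top (array([563. , 308.3]), array([20.6, 20.2]), 87.6) 218.1 115
top (array([564.3, 358. ]), array([20.9, 18.2]), 89.3) 218.4 109
side (array([564.9, 359.8]), array([21.4, 20.4]), 89.2) 217.2 144
side (array([563.2, 308.8]), array([23.2, 19.8]), 88.0) 217.7 141
[(array([429.7, 385.5]), array([19.6, 20. ]), np.float64(-0.173), 97)]
```

```bash
python3 - <<'E'
from h import *
hang(0,225,262)
letgo(); hung(); print(bench_reels())
c=read_camera('top'); d=read_camera('side')
cv2.imwrite('pics/t4.png',cv2.resize(c['image'][120:340,80:500],(800,419),interpolation=cv2.INTER_CUBIC))
cv2.imwrite('pics/s4.png',cv2.resize(d['image'][130:460,200:420],(400,600),interpolation=cv2.INTER_CUBIC))
P=cloud(c); q=sel(P,[515,-120,168],[585,-48,195]); print('wing',axis(q)[1].round(3))
for x0 in ([480,520],[640,680]):
    q=sel(P,[x0[0],-285,80],[x0[1],-185,150]); print(len(q),np.median(q,0).round(1))
E
```

```text
[(array([430.5, 385. ]), array([20. , 20.4]), np.float64(-0.3), 99)]
down False
grip 0.22647694355346323 57.56893018260598
w [ 0.6 -1.6 -9.6]
in False
lower True [561.3 225.  191. ] [1.  0.1 3.4]
slid 262 [562.2 259.7 191.7] [ 2.5 -9.3  7.7]
82.5083
top (array([564.2, 356.9]), array([20.1, 17.9]), 89.0) 218.3 102
top (array([561.1, 258.6]), array([18.3, 22.1]), 1.1) 218.6 120
top (array([562.9, 306.8]), array([20.6, 19.1]), 2.7) 218.0 113
side (array([564.6, 359. ]), array([23.6, 20. ]), 88.7) 216.8 145
side (array([562.1, 260.7]), array([21.8, 20.2]), 87.7) 218.7 129
side (array([563.1, 307.7]), array([23.4, 19.5]), 88.2) 217.8 141
[]
wing [-0.633  0.774 -0.001]
264 [ 499.8 -236.   119.9]
246 [ 660. -232.  120.]
```

View pics/t4.png

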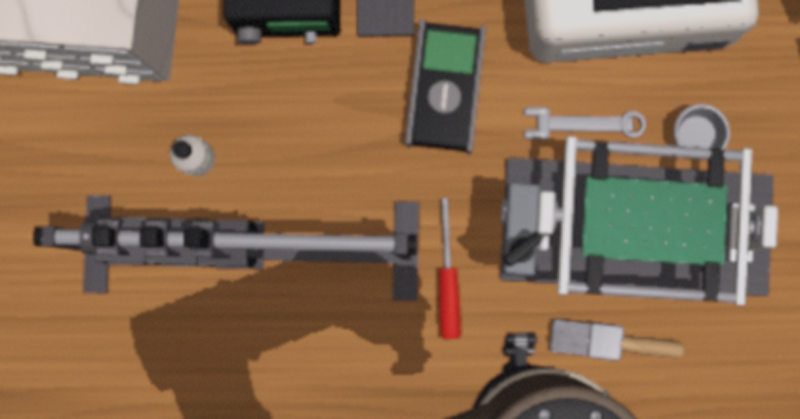

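View pics/s4.png

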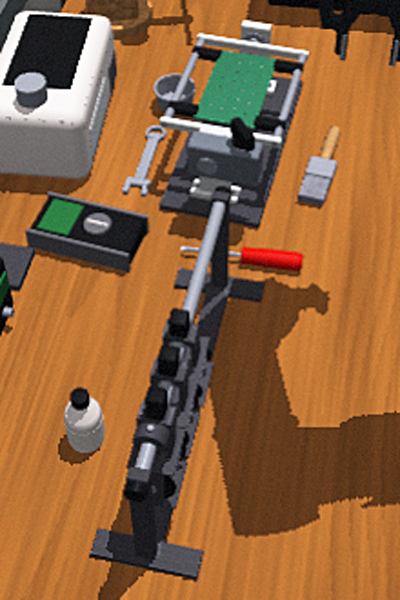

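The pictures show all three reels hung in a closed row at the collar (top crop, (100–195,237)). The board is solder side up, the knob is tight, and the other things have not moved.

```bash
python3 -c "
from plant import *
pause(0.5); print(finish_job())"
```

```text
the job is handed in; nothing more can be done
None
```

I handed the job in after about 83 s of robot time, with no verdict shown: the board is solder side up against its stop, the knob is tight, and all three reels hang in a closed row at the collar; the wrist force peaked near 37 N mid-swing from an unknown cause, so I can't rule out a press on the board.

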